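# Set and clamp the rotary specimen stage

### The arm

A 6-joint arm with a two-finger parallel gripper is mounted at the origin on the work surface. World frame = base frame: x ahead of the robot, y to its left, z up, the work surface at z = 0. Lengths are in m, angles in rad, forces in N, time in s.
With the tool pointing down it reaches from about 0.3 to 0.775 m from the base axis. Payload 14.6 kg.
Tool frame: the origin (TCP) lies on the centre line of the jaws, within the pads' length; the fingertips stand 19 mm ahead of it and the grasp point (between the pads) is the TCP; z points along the fingers, y is the direction in which the jaws open and shut (so a half turn about z gives the same grasp; the last joint's range is limited). The gripper opens to 94 mm and grips with 3 to 60 N. Pads are 16 mm wide; open, the fingers measure 119 mm over their backs; the gripper's body (75 mm by 177 mm) begins 78 mm behind the grasp point.
Start: joints at [1.089, 0.3, 1.521, -0, 1.321, -0.067], TCP at [0.222, 0.503, 0.224] pointing down, gripper open.
Joint ranges: [-3.03, 3.03], [-0.79, 2.21], [0.23, 2.52], [-1.04, 4.18], [0, 3.07], [-2.55, 2.55]. Speed limits (rad/s): [2.22, 2.22, 2.57, 3.14, 3.14, 3.14].

### API

Orientations are given as [roll, pitch, yaw] about the fixed x, y, z axes, in that order (R = Rz(yaw) Ry(pitch) Rx(roll)).
In Python, from station import ctrl gives the robot as it stands. The module is installed in compiled form; this text tells all that it offers.
- The arm moves only by the shell command python3 -m creep 'ROWS' [FORCE]. ROWS is a JSON object of lists of equal length, an entry for each row: "translation": the shift along the world's x, y, z in mm, a list of three; "yaw": the turn about the world's z in rad; "gripper": the closure in counts, from 0 (fully open) to 255 (shut). A call has 1 to 5 rows; each row is the pose to reach, as a shift and turn from the pose measured when the call began; what a row does not reach only later rows make up. A row lasts 1/12 s, in which the tool goes at most 41.7 mm and 7.16 degrees, less where a joint would pass 70% of its speed; a pose out of reach is approached as far as the arm can. A call with a gripper value outside its range is refused whole. The fingers move at their own pace and stop on an object; FORCE is the grip in N (left out, the last holds). Time passes only in rows, so rows that repeat a pose let the fingers close. It gives the time, the measured TCP pose, the force and the opening at its end, in the units of the state.
- ctrl.get_obs(): the state, without advancing time (a new reading comes with each control period).
- ctrl.camera(name): name is "scene" or "top" or "wrist"; returns a dict with "pixels" (384x512x3 uint8, red, green, blue), "depth" (384x512 float32, m along the optical axis (not along the pixel's ray), 0 where there is no reading), "fx", "fy", "cx", "cy" (pixels), "R" (3x3) and "t" (3): a world point X has camera coordinates R X + t; the wrist camera has in their place "tool_from_camera" (4x4, takes a point from camera to tool coordinates, whose origin is the TCP and whose axes are the flange's). Camera axes: x right, y down, z forward; pixel columns grow to the right and rows downward; lengths in m; the calibration is good to about 2 mm. A picture is of the moment at which its call begins: read the wrist's pose just before it.
- ctrl.hand_in(): hands the job in, once; it reports no verdict.
The state is a dict: "time_s": time; "qpos": joint angles; "joint_vel": joint speeds; "tau": joint torques, N m; "ee_pos": TCP position; "eef_rot": TCP orientation; "force": force on the tool from outside, world axes, zero at the start; "moment": the same for the moment, N m; "grip_width": finger opening in m.
Only numpy, scipy, OpenCV 4.12 (cv2) and the standard library are available. Lean on these libraries where they do the work, as an engineer would, in place of code of your own. Each camera call takes 0.05 s, during which the arm holds its last target. There are 200 camera calls.

### The job

On the rotary specimen stage, push the dial's upright finger post round with a fingertip, gently and without gripping it, until the index line on the dial lines up with the one long line on the scale ring. Leave the dial at rest there, then gently push the clamp lever beside it outwards, away from the dial, right over to its stop, and let go of everything with the dial still lined up. Do not grip or lift anything, and leave the stubs and the other things on the bench where they are.

Things in the scene. Friction and masses are not known exactly. Their poses are not given: they have to be found in the camera images.
- stage: fixed grey base plate of the rotary specimen stage, 240 mm (x) by 320 mm (y), 15 mm thick, on the table; origin at the table's height under the dial's axis (the plate reaches 120 mm to its +y side and 200 mm to its -y side). Its z is up.
- scale: fixed aluminium scale ring, 210 mm across, top 40 mm above the table; origin on the dial's vertical axis, 15 mm above the table; its +x points along the long target line. It carries the turning steel dial (140 mm across, top 43 mm above the table) with a mount at its middle, 32 mm wide, up to 62 mm above the table. 24 dark radial lines, 15 degrees apart: 23 short (10 mm), one long (30 mm)
- target (a point): inner end of the long line on the scale ring, 72 mm from the dial's axis, 40 mm above the table
- index (a point): outer end of the dial's index line, the single dark radial line (35 mm by 3 mm) on the dial; this point lies 72 mm from the axis, 43 mm above the table, and meets the target point when the lines are in line
- post (a point): centre of the top of the dial's upright dark steel finger post, 16 mm in diameter, rising 37 mm above the dial to 83 mm above the table, 52 mm from the axis, exactly opposite the index line. Pushed sideways (about 2 to 3 N) it turns the dial either way, without end stops; the dial is stiff, has no spring and stays where it is left
- dial (a joint): angle of the dial relative to the scale ring, rad, counterclockwise from above positive; 0 (or any whole turn) = index line in line with the long line. It starts between 0.8 and 5.48
- clamp (a joint): angle of the clamp lever, rad: 0 = pointing along the base plate's -x, growing counterclockwise from above to the stop at 1.4, where it points out to the plate's -y side, away from the dial. It starts between 0 and 0.2. Stiff (about 2 N at its end), no spring, stays where it is left
- clamp_grip (a point): centre of the top of the upright black grip at the clamp lever's end: 18 mm in diameter, 37 to 73 mm above the table, 80 mm from the lever's vertical pivot, which stands 165 mm from the dial's axis to the plate's -y side. The arm is a bar 12 mm wide, 37 to 45 mm above the table; the pivot's hub is 40 mm wide, up to 48 mm above the table
- stub_far: small loose aluminium pin stub (24 mm wide, 22 mm tall, mushroom shape) on the base plate's far left corner; origin under its centre; leave alone
- stub_near: the same kind of stub on the base plate's near left corner; leave alone
- wash_bottle: white wash bottle, 68 mm wide, 140 mm tall, with a cap and bent spout up to 218 mm; loose; origin under its centre; leave alone
- jar: glass jar with black cap, 60 mm wide, 75 mm tall; loose; origin under its centre; leave alone
- sample_box: white plastic sample box, 114 x 164 x 87 mm; loose; origin under its centre; leave alone
- mouse: black computer mouse, 62 x 105 x 31 mm; loose; origin under its centre; leave alone
- screwdriver: black-handled screwdriver about 170 mm long, lying down; loose; leave alone

How it is judged:
By the outcome, as a careful person would: the job done as asked, in the order asked, and still so for the second after the job is handed in, with the robot touching nothing.
It also fails if it takes over 72 s, if anything falls off the work surface, if the arm or the gripper's body presses on something with over 40 N, if the wrist force passes 120 N, or if a joint passes its speed limit or range.

## Working session

There is one attempt and no reset: what is moved stays moved. The work goes in short steps, Python scripts to look and compute and a shell command to move; the robot and the scene stay as the last step left them, time stands still between calls to the robot, and variables do not carry over. Pictures are saved under pics/ and viewed, about 8 in all and at most 12, crops included, and the job is handed in when it is done.

```bash
mkdir -p pics; python3 - <<'E'
from station import ctrl
import cv2,numpy as np
o=ctrl.get_obs();print({k:np.round(v,3).tolist() for k,v in o.items()})
for n in("top","scene"):
    c=ctrl.camera(n);cv2.imwrite(f"pics/{n}0.png",c["pixels"][:,:,::-1]);np.savez(f"{n}0.npz",**c)
    print(n,c["fx"],c["cx"],c["cy"],np.round(c["R"],3).tolist(),np.round(c["t"],3))
a=[cv2.imread(f"pics/{n}0.png") for n in("top",)]
cv2.imwrite("pics/top0b.png",cv2.resize(a[0],(800,600),interpolation=cv2.INTER_CUBIC))
E
```

```text
{'time_s': 0.0, 'qpos': [1.089, 0.3, 1.522, -0.0, 1.321, -0.067], 'joint_vel': [0.001, -0.001, -0.002, -0.002, -0.001, 0.001], 'tau': [0.002, -53.181, -35.273, 0.071, 0.024, -0.0], 'ee_pos': [0.222, 0.503, 0.224], 'eef_rot': [-3.14, -0.0, 2.727], 'force': [-0.67, -0.532, -0.298], 'moment': [-0.028, 0.024, 0.025], 'grip_width': 0.094}
top 485.9715197393398 251.6956582302371 190.74033397782227 [[-0.02, -1.0, -0.002], [-0.982, 0.02, -0.187], [0.187, -0.001, -0.982]] [0.04  0.574 1.605]
scene 386.49225664625453 255.70170612490605 194.78091044438867 [[-0.53, 0.848, 0.003], [0.672, 0.422, -0.609], [-0.517, -0.321, -0.793]] [ 0.284 -0.34   1.428]
```

View pics/top0b.png

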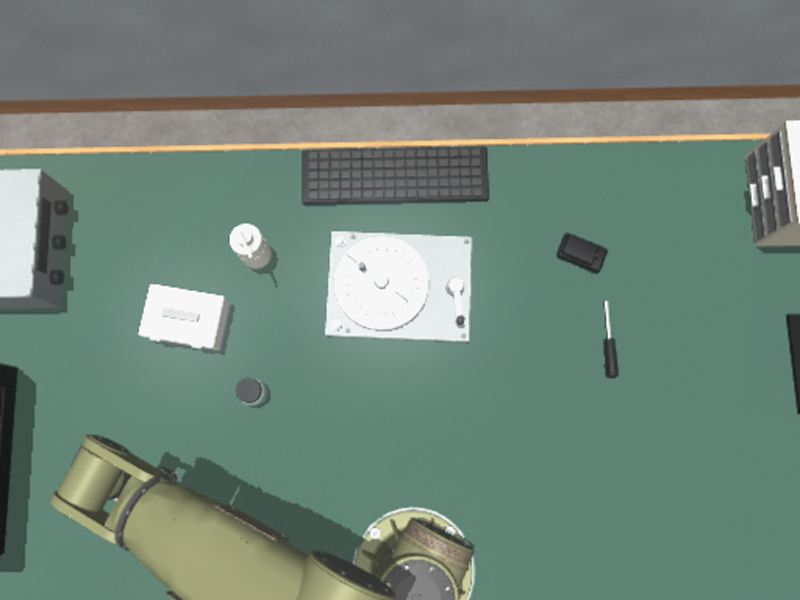

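View pics/scene0.png

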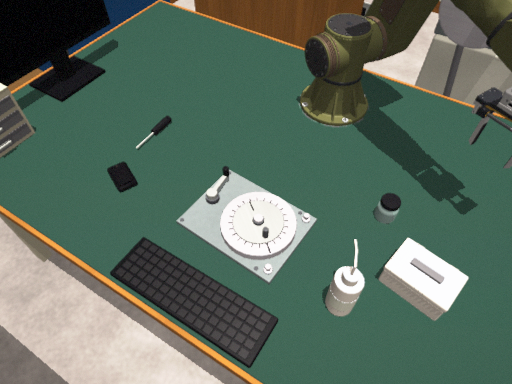

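The top view shows the stage at about (400,285), with the dial centre at (381,282), the post at (362,267), the index line pointing to about (405,300) and the clamp grip at (460,321). The scene view shows the same from the far side. Next I'll rectify the ring plane and measure.

```bash
cat > h.py <<'E'
import numpy as np,cv2
def pix(c,X):
    p=c["R"]@np.asarray(X,float)+c["t"];return np.array([c["fx"]*p[0]/p[2]+c["cx"],c["fy"]*p[1]/p[2]+c["cy"]])
def ray(c,u,v,z):
    d=c["R"].T@np.array([(u-c["cx"])/c["fx"],(v-c["cy"])/c["fy"],1]);o=-c["R"].T@c["t"]
    return o+d*(z-o[2])/d[2]
def rect(c,x0,y0,half,z,n=600):
    # output: right=-y, up=+x
    w=np.float32([[x0+half,y0+half],[x0+half,y0-half],[x0-half,y0-half],[x0-half,y0+half]])
    s=np.float32([pix(c,[*p,z]) for p in w]);d=np.float32([[0,0],[n,0],[n,n],[0,n]])
    return cv2.warpPerspective(c["pixels"][:,:,::-1].copy(),cv2.getPerspectiveTransform(s,d),(n,n),flags=cv2.INTER_CUBIC)
E
python3 - <<'E'
from h import *
for n in("top","scene"):
    c=dict(np.load(n+"0.npz"))
    if n=="top":
        u,v=381*.64,282*.64;x=ray(c,u,v,.043);print(x)
    r=rect(c,x[0],x[1]-.03,.18,.04);cv2.imwrite(f"pics/rect_{n}.png",r)
a=[cv2.resize(cv2.imread(f"pics/rect_{n}.png"),(400,400),interpolation=cv2.INTER_AREA) for n in("top","scene")]
cv2.imwrite("pics/rect.png",np.hstack([cv2.imread("pics/rect_top.png")]))
cv2.imwrite("pics/rect2.png",np.hstack(a))
E
```

```text
[0.61334082 0.05462264 0.043     ]
```

View pics/rect2.png

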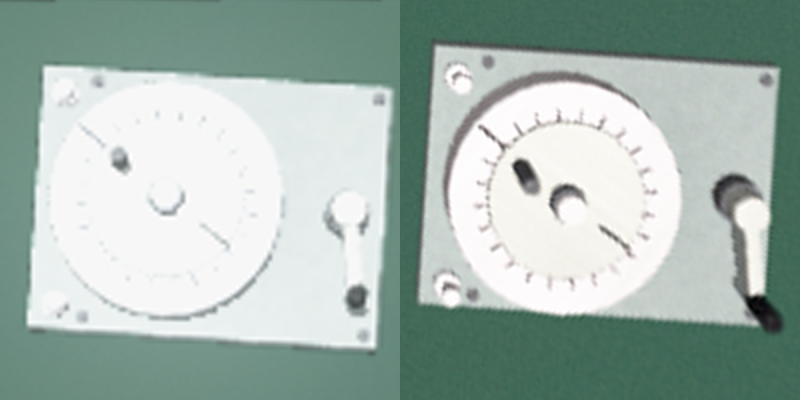

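The lines are clearly visible. The long line points to the upper left, the index to the lower right, and the post sits near the long line, so the dial is at about π. Next I'll measure precisely.

```bash
cat >> h.py <<'E'
def polar(c,x0,y0,r0,r1,z,n=1440):
    """mean-intensity profile over world angle (0..2pi) for radii r0..r1 at height z"""
    th=np.arange(n)*2*np.pi/n; rs=np.linspace(r0,r1,25)
    P=np.array([[pix(c,[x0+r*np.cos(t),y0+r*np.sin(t),z]) for t in th] for r in rs]).astype(np.float32)
    g=cv2.cvtColor(c["pixels"],cv2.COLOR_RGB2GRAY).astype(np.float32)
    return np.degrees(th),cv2.remap(g,P[...,0],P[...,1],cv2.INTER_CUBIC).mean(0)
def dips(th,p,k=3,sep=6):
    m=cv2.medianBlur(np.tile(p,3).astype(np.float32)[None].clip(0,255).astype(np.uint8),91)[0][len(p):2*len(p)]
    d=m-p;out=[]
    for i in np.argsort(-d):
        if all(abs((th[i]-a+180)%360-180)>sep for a,_ in out):
            j=(np.arange(-12,13)+i);w=np.clip(d[j%len(d)]-.3*d[i],0,None);out.append((th[i]+(w*np.arange(-12,13)).sum()/w.sum()*360/len(p),d[i]))
        if len(out)==k:break
    return [(round(float(a),2),round(float(b),1)) for a,b in out]
def blob(c,mask):
    n,l,s,ce=cv2.connectedComponentsWithStats(mask.astype(np.uint8))
    return [(int(s[i,4]),ce[i]) for i in range(1,n)]
E
python3 - <<'E'
from h import *
for n in("top","scene"):
    c=dict(np.load(n+"0.npz"));x0,y0=.6133,.0546-.03;half=.18
    g=cv2.cvtColor(rect(c,x0,y0,half,.04),cv2.COLOR_BGR2GRAY)
    H=cv2.HoughCircles(g,cv2.HOUGH_GRADIENT_ALT,1,50,param1=150,param2=.6,minRadius=100,maxRadius=190)
    for u,v,r in (H[0] if H is not None else []):print(n,"circle",x0+half-v*.0006,y0+half-u*.0006,r*.6)
    # tick-based centre refinement: mean of the 24 tick dips weighted equally
    best=None
    cx,cy=.6133,.0546
    # dark blobs on the stage: post & grip tops
    hsv=cv2.cvtColor(c["pixels"],cv2.COLOR_RGB2GRAY)
    m=hsv<100; o=pix(c,[.6133,.0246,.05])
    for a,ce in blob(c,m):
        if a>4 and np.hypot(*(ce-o))<75:print(n,"dark",a,ce.round(1),ray(c,*ce,.073).round(4),ray(c,*ce,.083).round(4))
    # plate via green exclusion
    hs=cv2.cvtColor(c["pixels"],cv2.COLOR_RGB2HSV);k=(hs[...,1]<60)&(hs[...,2]>110)
    l=cv2.connectedComponents(k.astype(np.uint8))[1];u,v=np.round(o).astype(int);
    ids=l==l[v,u]
    pts=np.array([ray(c,a,b,.015)[:2] for b,a in zip(*np.nonzero(ids))],np.float32)
    print(n,"plate",cv2.minAreaRect(pts*1000))
E
```

```text
top dark 3098 [256.2 111.6] [0.8513 0.0069 0.073 ] [0.8477 0.0071 0.083 ]
top dark 12 [294.7 205.4] [ 0.5179 -0.1148  0.073 ] [ 0.5163 -0.1139  0.083 ]
top plate ((607.4779052734375, 43.03688049316406), (383.95025634765625, 408.7891540527344), 4.556163787841797)
scene circle 0.62109995 0.055800006 105.756386
scene dark 145091 [266. 177.] [0.4915 0.007  0.073 ] [0.4989 0.0111 0.083 ]
scene dark 35 [212.6 201.1] [ 0.6436 -0.0726  0.073 ] [ 0.6492 -0.0675  0.083 ]
scene dark 13 [258.3 223.1] [0.638  0.0715 0.073 ] [0.6436 0.0749 0.083 ]
scene dark 33 [265.  233.8] [0.6569 0.1036 0.073 ] [0.6623 0.1066 0.083 ]
scene plate ((611.5851440429688, 16.625137329101562), (322.0205383300781, 244.57916259765625), 86.29893493652344)
```

```bash
cat >> h.py <<'E'
def ticks(c,x0,y0,half=.12,z=.04,n=960,k=15,t=12,bw=21):
    """blackhat blobs in the ring plane -> list (area,x,y,len,angle)"""
    g=cv2.cvtColor(rect(c,x0,y0,half,z,n),cv2.COLOR_BGR2GRAY);s=2*half/n
    b=cv2.morphologyEx(g,cv2.MORPH_BLACKHAT,cv2.getStructuringElement(cv2.MORPH_ELLIPSE,(k*2+1,)*2))
    out=[]
    for q in cv2.findContours((b>t).astype(np.uint8),cv2.RETR_EXTERNAL,cv2.CHAIN_APPROX_NONE)[0]:
        if len(q)<12:continue
        m=np.zeros_like(g);cv2.drawContours(m,[q],-1,1,-1);v,u=np.nonzero(m);w=b[v,u].astype(float)
        P=np.c_[x0+half-v*s,y0+half-u*s];mu=(P*w[:,None]).sum(0)/w.sum()
        C=((P-mu)*w[:,None]).T@(P-mu)/w.sum();ev,e=np.linalg.eigh(C)
        out.append((len(w),mu,np.sqrt(12*ev[1]),np.sqrt(12*ev[0]),e[:,1]))
    return out
def circ(P):
    A=np.c_[2*P,np.ones(len(P))];s=np.linalg.lstsq(A,(P**2).sum(1),rcond=None)[0]
    return s[:2],np.sqrt(s[2]+s[:2]@s[:2])
E
python3 - <<'E'
from h import *
for n in("top","scene"):
    c=dict(np.load(n+"0.npz"));x0=np.array([.617,.0555])
    T=ticks(c,*x0,t=12 if n=="scene" else 5)
    P=np.array([t[1] for t in T if 5e-3<t[2]<16e-3 and .066<np.hypot(*(t[1]-x0))<.09])
    for _ in range(4):
        ce,r=circ(P);e=abs(np.hypot(*(P-ce).T)-r);P=P[e<max(2*np.median(e),.0015)]
    print(n,len(P),"centre",ce.round(4),"r",r.round(4),"rms mm",e.std()*1e3)
    for a,mu,L,w,e in sorted(T,key=lambda t:-t[2])[:6]:
        d=mu-ce;print("  L %.1f w %.1f mm r %.1f ang %.1f axis %.1f"%(L*1e3,w*1e3,np.hypot(*d)*1e3,np.degrees(np.arctan2(d[1],d[0])),np.degrees(np.arctan2(e[1],e[0]))))
E
```

```text
top 10 centre [0.6183 0.0576] r 0.0736 rms mm 0.7213936135350473
  L 183.6 w 54.8 mm r 96.2 ang -162.8 axis 102.3
  L 70.3 w 2.4 mm r 153.4 ang 141.6 axis 89.2
  L 65.1 w 3.0 mm r 117.4 ang 96.0 axis 179.7
  L 57.8 w 2.0 mm r 131.4 ang -34.6 axis 88.7
  L 53.2 w 3.0 mm r 143.8 ang 35.2 axis 90.0
  L 51.4 w 2.1 mm r 114.5 ang 7.0 axis 88.9
scene 10 centre [0.614  0.0561] r 0.0763 rms mm 0.4257275007372625
  L 140.9 w 67.8 mm r 61.7 ang 42.8 axis 128.6
  L 96.1 w 15.6 mm r 105.6 ang -14.6 axis 76.4
  L 85.5 w 12.5 mm r 106.2 ang 76.6 axis 168.2
  L 40.4 w 5.7 mm r 58.1 ang -128.2 axis 48.8
  L 39.9 w 26.0 mm r 1.1 ang 135.4 axis 124.9
  L 32.7 w 11.9 mm r 74.3 ang 130.9 axis -135.9
```

```bash
python3 -m creep '{"translation":[[0,0,40],[0,0,80],[10,-35,90],[25,-70,90],[40,-105,90]],"yaw":[-0.12,-0.24,-0.36,-0.48,-0.6],"gripper":[255,255,255,255,255]}' 20
python3 -m creep '{"translation":[[20,-35,0],[40,-70,0],[60,-105,0],[80,-140,0],[100,-170,0]],"yaw":[-0.12,-0.24,-0.36,-0.48,-0.55],"gripper":[255,255,255,255,255]}'
```

```text
time_s: 0.52
ee_pos: [0.2616, 0.397, 0.3143]
eef_rot: [-3.141, -0.0, 2.122]
force: [1.2, 1.7, -0.2]
grip_width: 0.0638
time_s: 0.93
ee_pos: [0.3619, 0.2249, 0.3144]
eef_rot: [-3.142, -0.0, 1.565]
force: [0.4, 0.6, 0.1]
grip_width: 0.0308
```

```bash
python3 -m creep '{"translation":[[38,-34,15],[76,-68,30],[114,-102,45],[150,-136,60],[190,-170,75]],"yaw":[0,0,0,0,0],"gripper":[255,255,255,255,255]}'
python3 -m creep '{"translation":[[0,0,0],[0,0,0]],"yaw":[0,0],"gripper":[255,255]}'
cat >> h.py <<'E'
from scipy.spatial.transform import Rotation as Ro
def wrist(ctrl):
    o=ctrl.get_obs();c=dict(ctrl.camera("wrist"));T=np.eye(4)
    T[:3,:3]=Ro.from_euler("xyz",o["eef_rot"]).as_matrix();T[:3,3]=o["ee_pos"]
    W=np.linalg.inv(T@c["tool_from_camera"]);c["R"]=W[:3,:3];c["t"]=W[:3,3];return c
E
python3 - <<'E'
from h import *
from station import ctrl
c=wrist(ctrl);np.savez("w1.npz",**c);print(c["tool_from_camera"].round(3).tolist(),-c["R"].T@c["t"],c["fx"])
cv2.imwrite("pics/w1.png",c["pixels"][:,:,::-1])
cv2.imwrite("pics/w1r.png",rect(c,.59,.03,.18,.04))
E
```

```text
time_s: 1.35
ee_pos: [0.5104, 0.0906, 0.3733]
eef_rot: [-3.141, -0.0, 1.565]
force: [0.3, 1.7, 0.8]
grip_width: 0.0012
time_s: 1.52
ee_pos: [0.5113, 0.0892, 0.3726]
eef_rot: [-3.14, -0.0, 1.562]
force: [0.2, 1.0, -0.0]
grip_width: 0.0002
[[-0.001, -0.963, -0.27, 0.079], [1.0, -0.001, 0.001, -0.0], [-0.001, -0.27, 0.963, -0.16], [0.0, 0.0, 0.0, 1.0]] [0.51200216 0.16842945 0.53306414] 334.64774427358475
```

View pics/w1.png

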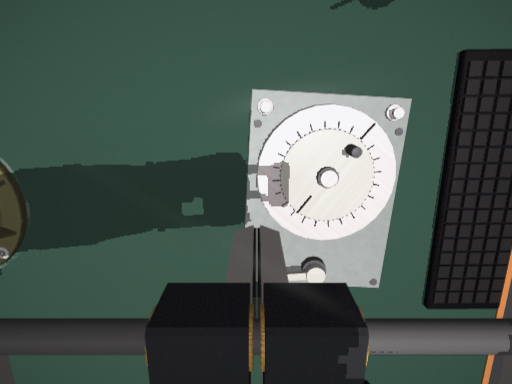

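The wrist view shows the dial centre at about (328,178), the post top at (350,150), the index line around (305,204), the long line around (368,131) and the clamp lever partly hidden below. I'll measure from this one.

```bash
cat >> h.py <<'E'
def analyse(c,x0=(.616,.0565),t=25,verbose=1):
    x0=np.array(x0);T=ticks(c,*x0,t=t,k=10)
    P=np.array([q[1] for q in T if 6e-3<q[2]<16e-3 and q[3]<5e-3 and .066<np.hypot(*(q[1]-x0))<.09])
    for _ in range(5):
        ce,r=circ(P);e=abs(np.hypot(*(P-ce).T)-r);P=P[e<max(2.5*np.median(e),.0008)]
    if verbose:print(len(P),"centre",ce.round(4),"r",r.round(4),"rms mm",round(e.std()*1e3,2))
    for a,mu,L,w,e in sorted(T,key=lambda q:-q[2]):
        d=mu-ce
        if 20e-3<L<45e-3 and w<8e-3:print("  L %.1f w %.1f mm r %.1f ang %.2f axis %.2f"%(L*1e3,w*1e3,np.hypot(*d)*1e3,np.degrees(np.arctan2(d[1],d[0])),np.degrees(np.arctan2(e[1],e[0]))))
    return ce,P
E
python3 - <<'E'
from h import *
c=dict(np.load("w1.npz"));ce,P=analyse(c)
# tick angles mod 15 -> scale phase
a=np.degrees(np.arctan2(*(P-ce).T[::-1]));print("phase mod15",np.sort(a%15).round(1))
for n in("w1","top0","scene0"):
    c=dict(np.load(n+".npz"));print(n,"pred centre px",pix(c,[*ce,.043]).round(1))
    g=cv2.cvtColor(c["pixels"],cv2.COLOR_RGB2GRAY)
    for z,L,G in((.083,"post",[ce[0]+.036,ce[1]+.037]),(.073,"grip",[.53,-.115])):
        o=pix(c,[*G,z])
        for A,q in blob(c,g<(70 if n!="top0" else 110)):
            if 3<A<200 and np.hypot(*(q-o))<16:print(n,L,A,q.round(1),ray(c,*q,z).round(4))
c=dict(np.load("top0.npz"));print("bottle",ray(c,245*.64,232*.64,.14),ray(c,244*.64,240*.64,.2),"jar",ray(c,249*.64,391*.64,.075))
E
```

```text
18 centre [0.6166 0.056 ] r 0.076 rms mm 0.2
  L 38.4 w 1.7 mm r 120.7 ang 172.95 axis 89.53
  L 36.7 w 2.9 mm r 144.3 ang -135.78 axis 90.13
  L 36.6 w 2.8 mm r 149.3 ang -137.63 axis 88.85
  L 34.6 w 3.3 mm r 55.2 ang -127.25 axis 52.41
  L 30.8 w 4.0 mm r 86.7 ang 49.90 axis 50.80
  L 21.2 w 3.1 mm r 106.3 ang -175.81 axis 92.53
  L 21.1 w 7.8 mm r 123.0 ang 48.50 axis 92.17
phase mod15 [3.4 3.9 4.  4.1 4.1 4.2 4.3 4.3 4.5 4.5 4.6 4.7 4.8 4.9 4.9 4.9 5.  5.3]
w1 pred centre px [327.  176.4]
w1 post 65 [349.5 149. ] [0.6366 0.1028 0.083 ]
top0 pred centre px [243.4 179.6]
top0 grip 20 [294.3 204.9] [ 0.5197 -0.1137  0.073 ]
scene0 pred centre px [257.5 221.1]
scene0 post 26 [265.1 234.2] [0.663  0.1074 0.083 ]
scene0 grip 60 [225.4 170.5] [ 0.5334 -0.1062  0.073 ]
bottle [0.70626548 0.33774925 0.14      ] [0.67237803 0.32756693 0.2       ] jar [0.37735754 0.33657809 0.075     ]
```

Dial centre is (0.6166, 0.056), the scale is at 49.5° and the index at −127.3°, so the dial is at about 183°. The plan is to push the post clockwise along the far side from its start at 52.7°. The finger goes behind it at about 95°.

```bash
python3 -m creep '{"translation":[[30,6,-20],[60,12,-50],[90,18,-85],[101,19,-120],[101,19,-155]],"yaw":[0,0,0,0,0],"gripper":[255,255,255,255,255]}'
python3 -m creep '{"translation":[[0,0,-25],[0,0,-50],[0,0,-70],[0,0,-70],[0,0,-70]],"yaw":[0,0,0,0,0],"gripper":[255,255,255,255,255]}'
```

```text
time_s: 1.98
ee_pos: [0.6118, 0.111, 0.2145]
eef_rot: [-3.139, -0.0, 1.566]
force: [1.6, -0.3, -1.1]
grip_width: 0.0005
time_s: 2.4
ee_pos: [0.6109, 0.1121, 0.1445]
eef_rot: [-3.137, -0.0, 1.567]
force: [-0.0, 0.5, 1.6]
grip_width: 0.0
```

```bash
python3 -m creep '{"translation":[[0,-4,-20],[0,-4,-40],[0,-4,-55],[0,-4,-70],[0,-4,-70]],"yaw":[0,0,0,0,0],"gripper":[255,255,255,255,255]}'
python3 - <<'E'
from h import *
from station import ctrl
c=wrist(ctrl);cv2.imwrite("pics/w2.png",c["pixels"][:,:,::-1])
o=ctrl.get_obs();print(o["ee_pos"],o["force"])
E
```

```text
time_s: 2.82
ee_pos: [0.6102, 0.1085, 0.0737]
eef_rot: [-3.136, -0.0, 1.568]
force: [-0.3, -0.3, -0.6]
grip_width: 0.0005
[0.61084424 0.10853041 0.07526651] [0.2322583  0.04511099 0.32306595]
```

View pics/w2.png

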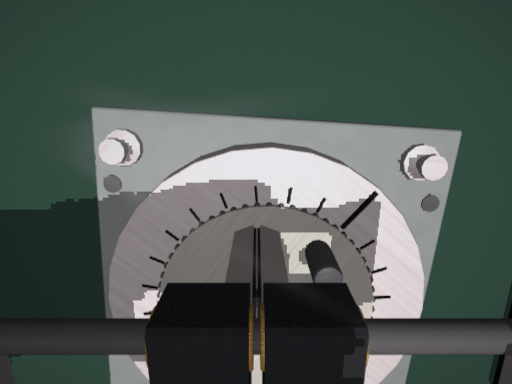

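The fingers (about 230–290, 230) stand left of the post (about 325, 265) with a clear gap, and the tip is over the dial. I'll tabulate the arc and then push.

```bash
python3 - <<'E'
import numpy as np
for f in range(95,-125,-5):
    r=np.radians(f);print(f,np.round([616.6+52*np.cos(r),56+52*np.sin(r)],0).astype(int),end=' ')
E
python3 -m creep '{"translation":[[4,0,0],[8,0,0],[13,0,0],[17,-1,0],[21,-2,0]],"yaw":[0,0,0,0,0],"gripper":[255,255,255,255,255]}'
```

```text
95 [612 108] 90 [617 108] 85 [621 108] 80 [626 107] 75 [630 106] 70 [634 105] 65 [639 103] 60 [643 101] 55 [646  99] 50 [650  96] 45 [653  93] 40 [656  89] 35 [659  86] 30 [662  82] 25 [664  78] 20 [665  74] 15 [667  69] 10 [668  65] 5 [668  61] 0 [669  56] -5 [668  51] -10 [668  47] -15 [667  43] -20 [665  38] -25 [664  34] -30 [662  30] -35 [659  26] -40 [656  23] -45 [653  19] -50 [650  16] -55 [646  13] -60 [643  11] -65 [639   9] -70 [634   7] -75 [630   6] -80 [626   5] -85 [621   4] -90 [617   4] -95 [612   4] -100 [608   5] -105 [603   6] -110 [599   7] -115 [595   9] -120 [591  11] time_s: 3.28
ee_pos: [0.6322, 0.1065, 0.0758]
eef_rot: [-3.137, -0.0, 1.568]
force: [-3.5, -0.6, 1.5]
grip_width: 0.0007
```

```bash
python3 -m creep '{"translation":[[3,-1,0],[7,-3,0],[11,-5,0],[15,-8,0],[18,-11,0]],"yaw":[0,0,0,0,0],"gripper":[255,255,255,255,255]}'
```

```text
time_s: 3.7
ee_pos: [0.6508, 0.0954, 0.0757]
eef_rot: [-3.138, -0.0, 1.568]
force: [-2.2, 1.5, -0.9]
grip_width: 0.0003
```

Next, φ from 45 to 25.

```bash
python3 -m creep '{"translation":[[2,-3,-1],[5,-6,-1],[8,-10,-1],[11,-14,-1],[13,-18,-1]],"yaw":[0,0,0,0,0],"gripper":[255,255,255,255,255]}'
python3 -m creep '{"translation":[[1,-4,0],[3,-9,0],[4,-13,0],[5,-17,0],[5,-21,0]],"yaw":[0,0,0,0,0],"gripper":[255,255,255,255,255]}'
```

```text
time_s: 4.12
ee_pos: [0.664, 0.0769, 0.0746]
eef_rot: [-3.137, -0.001, 1.567]
force: [-2.7, 2.1, -0.6]
grip_width: 0.0004
time_s: 4.53
ee_pos: [0.669, 0.0556, 0.0745]
eef_rot: [-3.137, -0.001, 1.567]
force: [-2.6, 3.6, 0.1]
grip_width: 0.0004
```

```bash
python3 - <<'E'
from h import *
from station import ctrl
c=wrist(ctrl);np.savez("w3.npz",**c)
t=ctrl.camera("scene")
cv2.imwrite("pics/w3.png",np.hstack([cv2.resize(rect(c,.6166,.056,.12,.04),(400,400)),cv2.resize(rect(t,.6166,.056,.12,.04),(400,400))]))
E
```

```text
(no output)
```

View pics/w3.png

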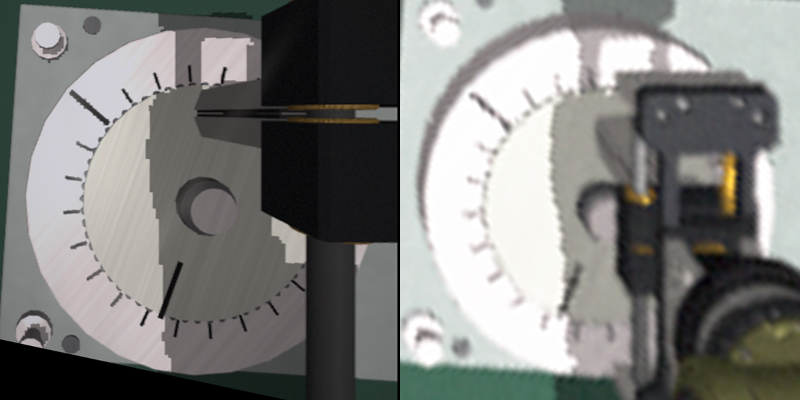

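In both rectified views the index line has moved to about (162,317) in the left panel, at about 162°. The post is therefore at −18° with the finger at 0°, so 112° of turn remain. I'll continue.

```bash
python3 -m creep '{"translation":[[0,-4,0],[-1,-8,0],[-2,-13,0],[-4,-17,0],[-5,-22,0]],"yaw":[0,0,0,0,0],"gripper":[255,255,255,255,255]}'
python3 -m creep '{"translation":[[-2,-4,0],[-5,-8,0],[-8,-11,0],[-11,-15,0],[-14,-18,0]],"yaw":[0,0,0,0,0],"gripper":[255,255,255,255,255]}'
```

```text
time_s: 5.05
ee_pos: [0.6631, 0.034, 0.0743]
eef_rot: [-3.135, -0.002, 1.567]
force: [-6.8, 11.5, 0.1]
grip_width: 0.0006
time_s: 5.47
ee_pos: [0.6494, 0.0155, 0.0747]
eef_rot: [-3.137, -0.002, 1.567]
force: [2.3, 2.0, -0.0]
grip_width: 0.0005
```

```bash
python3 -m creep '{"translation":[[-3,-3,0],[-7,-5,0],[-11,-7,0],[-15,-8,0],[-19,-10,0]],"yaw":[0,0,0,0,0],"gripper":[255,255,255,255,255]}'
python3 - <<'E'
from h import *
from station import ctrl
c=wrist(ctrl);np.savez("w4.npz",**c)
print(ctrl.get_obs()["force"])
analyse(c,t=20)
cv2.imwrite("pics/w4.png",rect(c,.6166,.056,.12,.04))
E
```

```text
time_s: 5.88
ee_pos: [0.6301, 0.0055, 0.0748]
eef_rot: [-3.137, -0.002, 1.568]
force: [3.4, 3.3, -0.3]
grip_width: 0.0007
[ 0.77126739 -0.42757579  0.51291676]
18 centre [0.6157 0.056 ] r 0.0764 rms mm 0.21
  L 35.6 w 3.5 mm r 55.2 ang 83.55 axis 83.44
  L 31.2 w 4.0 mm r 86.7 ang 49.64 axis 50.19
```

View pics/w4.png

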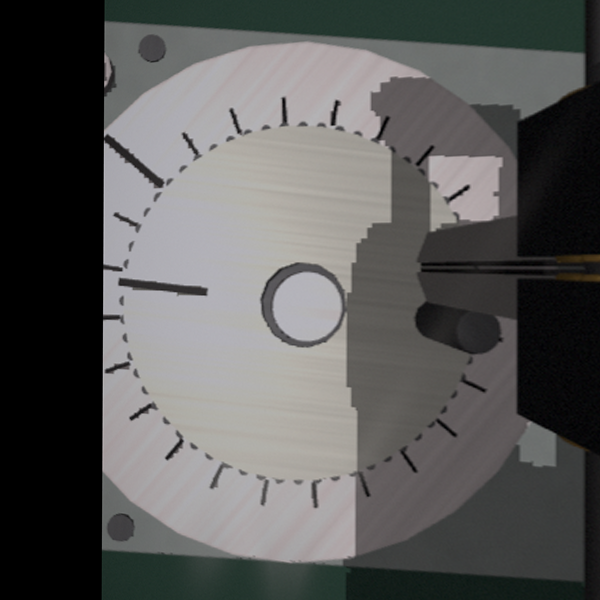

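The index is at 83.5° and the long line at 49.7°, both clear in the picture, so 33.9° remain. I'll take most of it, then creep.

```bash
python3 -m creep '{"translation":[[-4,-1,0],[-8,-1,0],[-12,-2,0],[-16,-2,0],[-20,-2,0]],"yaw":[0,0,0,0,0],"gripper":[255,255,255,255,255]}'
python3 - <<'E'
from h import *
from station import ctrl
c=wrist(ctrl);analyse(c,t=20)
E
```

```text
time_s: 6.35
ee_pos: [0.6092, 0.0033, 0.0747]
eef_rot: [-3.137, -0.002, 1.567]
force: [6.3, 3.7, -2.0]
grip_width: 0.0003
18 centre [0.6158 0.056 ] r 0.0767 rms mm 0.17
  L 35.2 w 3.6 mm r 55.7 ang 58.88 axis 58.90
  L 27.4 w 4.2 mm r 84.9 ang 49.63 axis 50.70
```

```bash
python3 -m creep '{"translation":[[-2,0,0],[-4,1,0],[-5,1,0],[-5.5,1,0],[-5.5,1,0]],"yaw":[0,0,0,0,0],"gripper":[255,255,255,255,255]}'
python3 - <<'E'
from h import *
from station import ctrl
c=wrist(ctrl);analyse(c,t=20)
E
```

```text
time_s: 6.82
ee_pos: [0.6031, 0.0042, 0.0748]
eef_rot: [-3.136, -0.001, 1.567]
force: [2.8, 0.9, -0.6]
grip_width: 0.0006
18 centre [0.616 0.056] r 0.0764 rms mm 0.18
```

```bash
cat >> h.py <<'E'
def fine(c,ce):
    ix=[dips(*polar(c,*ce,a,b,z),k=6) for a,b,z in((.040,.068,.043),(.088,.100,.04))]
    return [[q for q in s if 30<q[0]<75] for s in ix]
E
python3 - <<'E'
from h import *
from station import ctrl
c=wrist(ctrl);np.savez("w5.npz",**c);ce,_=analyse(c,t=20)
print(fine(c,ce),fine(dict(np.load("w4.npz")),np.array([.6157,.056])))
E
```

```text
18 centre [0.616 0.056] r 0.0764 rms mm 0.17
[[(51.42, 129.7)], [(49.69, 107.7)]] [[], [(49.59, 125.1)]]
```

```bash
python3 -m creep '{"translation":[[-0.5,0.2,0],[-1,0.3,0],[-1.2,0.3,0],[-1.2,0.3,0]],"yaw":[0,0,0,0],"gripper":[255,255,255,255]}'
python3 - <<'E'
from h import *
from station import ctrl
for _ in range(2):
    c=wrist(ctrl);ce,_=analyse(c,t=20);print(fine(c,ce))
E
```

```text
time_s: 7.25
ee_pos: [0.6019, 0.0044, 0.0747]
eef_rot: [-3.136, -0.001, 1.567]
force: [3.4, 1.2, -0.0]
grip_width: 0.0002
17 centre [0.6161 0.056 ] r 0.0766 rms mm 0.21
  L 28.3 w 1.9 mm r 94.4 ang -97.88 axis 89.58
  L 23.2 w 1.5 mm r 63.0 ang -102.04 axis 90.42
  L 23.1 w 1.3 mm r 63.3 ang -104.55 axis 88.90
  L 22.3 w 1.9 mm r 92.4 ang -100.22 axis 89.34
[[(50.08, 129.9)], [(49.71, 112.0)]]
16 centre [0.6162 0.0561] r 0.0765 rms mm 0.18
  L 28.5 w 1.9 mm r 94.6 ang -97.94 axis 89.58
  L 23.0 w 1.4 mm r 63.1 ang -102.14 axis 90.47
  L 22.8 w 1.3 mm r 63.0 ang -104.71 axis 88.98
  L 22.4 w 1.9 mm r 92.7 ang -100.26 axis 89.24
[[(50.09, 130.5)], [(49.72, 109.7)]]
```

```bash
python3 -m creep '{"translation":[[4,-1,0],[8,-2,0],[12,-2,0],[16,-2,0],[16,-2,0]],"yaw":[0,0,0,0,0],"gripper":[255,255,255,255,255]}'
cat >> h.py <<'E'
def near(c,ce):
    return [[q[0] for q in dips(*polar(c,*ce,a,b,z),k=8,sep=4) if 40<q[0]<60][:1] for a,b,z in((.040,.050,.043),(.052,.060,.043),(.060,.069,.043),(.075,.083,.04),(.083,.092,.04),(.092,.100,.04))]
E
python3 - <<'E'
from h import *
from station import ctrl
for _ in range(2):
    c=wrist(ctrl);np.savez("w6.npz",**c);ce,_=analyse(c,t=20);print(fine(c,ce),near(c,ce))
E
```

```text
time_s: 7.77
ee_pos: [0.6185, 0.0023, 0.0745]
eef_rot: [-3.136, -0.001, 1.567]
force: [-0.4, 0.6, 0.9]
grip_width: 0.0005
16 centre [0.6159 0.0561] r 0.0767 rms mm 0.25
  L 21.6 w 1.8 mm r 144.2 ang -124.87 axis 179.59
  L 21.4 w 2.1 mm r 146.5 ang -53.89 axis -179.98
[[(49.89, 123.9)], [(49.66, 76.8)]] [[50.04], [49.87], [49.84], [49.73], [49.66], [49.62]]
16 centre [0.6157 0.056 ] r 0.0767 rms mm 0.23
  L 21.5 w 2.2 mm r 146.2 ang -53.96 axis -179.88
[[(49.89, 124.0)], [(49.63, 79.6)]] [[49.97], [49.89], [49.85], [49.74], [49.65], [49.62]]
```

The dial reads within about 0.1–0.25° and the lines are aligned with the finger backed off. I'll lift, move towards the clamp side, and measure it.

```bash
python3 -m creep '{"translation":[[0,0,30],[0,0,65],[-30,-12,95],[-60,-25,115],[-93,-40,135]],"yaw":[0,0,0,0,0],"gripper":[255,255,255,255,255]}'
python3 -m creep '{"translation":[[0,-10,0],[0,-10,0],[0,-10,0]],"yaw":[0,0,0],"gripper":[255,255,255]}'
python3 - <<'E'
from h import *
from station import ctrl
c=wrist(ctrl);np.savez("w7.npz",**c);ce,_=analyse(c,t=20);print(fine(c,ce),near(c,ce))
t=dict(ctrl.camera("scene"))
cv2.imwrite("pics/w7.png",np.hstack([rect(c,.56,-.09,.12,.073,400),rect(t,.56,-.06,.15,.073,400)]))
E
```

```text
time_s: 8.28
ee_pos: [0.5237, -0.0376, 0.2106]
eef_rot: [-3.136, -0.001, 1.568]
force: [-0.0, -0.1, 1.1]
grip_width: 0.0006
time_s: 8.53
ee_pos: [0.5239, -0.0478, 0.2104]
eef_rot: [-3.136, -0.001, 1.567]
force: [0.1, 0.5, -0.2]
grip_width: 0.0005
10 centre [0.6166 0.0565] r 0.0762 rms mm 0.1
  L 39.9 w 1.7 mm r 120.2 ang -174.81 axis 88.77
  L 38.9 w 3.7 mm r 56.6 ang 49.55 axis 49.96
[[(50.01, 181.3)], [(42.81, 1.4)]] [[50.1], [50.02], [49.94], [], [46.09], [40.42]]
```

View pics/w7.png

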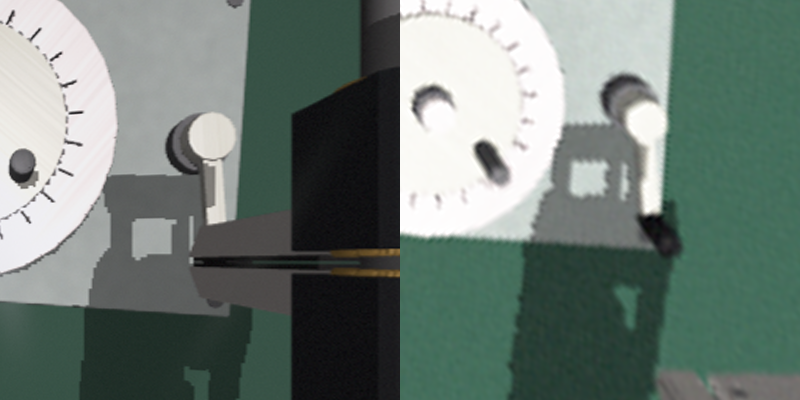

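The left panel shows the hub at about (212,135) and the arm running down, with the grip hidden behind the fingers. The right panel shows the grip top at about (662,243), which gives (0.527, −0.108). That matches the geometry: pivot (0.605, −0.109), radius 80 mm. I'll lower on the grip's +y side.

```bash
python3 -m creep '{"translation":[[0,-15,-30],[0,-30,-60],[0,-30,-95],[1,-30,-125],[1,-30,-141]],"yaw":[0,0,0,0,0],"gripper":[255,255,255,255,255]}'
python3 -m creep '{"translation":[[0,0,0],[0,-3,0],[0,-7,0],[0,-11,0],[0,-15,0]],"yaw":[0,0,0,0,0],"gripper":[255,255,255,255,255]}'
```

```text
time_s: 9.05
ee_pos: [0.5237, -0.0763, 0.0636]
eef_rot: [-3.129, -0.003, 1.569]
force: [-0.6, -0.3, -0.1]
grip_width: 0.0001
time_s: 9.47
ee_pos: [0.5244, -0.0919, 0.0648]
eef_rot: [-3.131, -0.002, 1.569]
force: [0.2, 1.2, 0.7]
grip_width: 0.0005
```

```bash
python3 - <<'E'
import numpy as np
print("finger arc r=80 about pivot (605,-109)")
for f in range(165,250,5):
    r=np.radians(f);print(f,np.round([605+80*np.cos(r),-109+80*np.sin(r)],0).astype(int),end=' ')
E
```

```text
finger arc r=80 about pivot (605,-109)
165 [528 -88] 170 [526 -95] 175 [ 525 -102] 180 [ 525 -109] 185 [ 525 -116] 190 [ 526 -123] 195 [ 528 -130] 200 [ 530 -136] 205 [ 532 -143] 210 [ 536 -149] 215 [ 539 -155] 220 [ 544 -160] 225 [ 548 -166] 230 [ 554 -170] 235 [ 559 -175] 240 [ 565 -178] 245 [ 571 -182]
```

```bash
python3 -m creep '{"translation":[[0,0,5],[0,-4,5],[0,-8,5],[0,-12,5],[0,-16,5]],"yaw":[0,0,0,0,0],"gripper":[255,255,255,255,255]}'
python3 -m creep '{"translation":[[0,-4,0],[0,-8,0],[0,-12,0],[1,-16,0],[1,-20,0]],"yaw":[0,0,0,0,0],"gripper":[255,255,255,255,255]}'
```

```text
time_s: 9.88
ee_pos: [0.5246, -0.1082, 0.07]
eef_rot: [-3.131, -0.002, 1.569]
force: [1.5, 2.1, 0.2]
grip_width: 0.0002
time_s: 10.3
ee_pos: [0.5258, -0.1285, 0.07]
eef_rot: [-3.131, -0.003, 1.569]
force: [2.5, 3.7, -0.2]
grip_width: 0.0007
```

```bash
python3 -m creep '{"translation":[[1,-4,0],[3,-8,0],[5,-12,0],[7,-16,0],[9,-20,0]],"yaw":[0,0,0,0,0],"gripper":[255,255,255,255,255]}'
python3 -m creep '{"translation":[[2,-3,0],[4,-6,0],[7,-9,0],[10,-12,0],[13,-15,0]],"yaw":[0,0,0,0,0],"gripper":[255,255,255,255,255]}'
```

```text
time_s: 10.72
ee_pos: [0.535, -0.1486, 0.0699]
eef_rot: [-3.131, -0.003, 1.569]
force: [2.3, 4.5, -0.1]
grip_width: 0.0002
time_s: 11.13
ee_pos: [0.5481, -0.1639, 0.0697]
eef_rot: [-3.131, -0.003, 1.569]
force: [0.2, 3.1, -0.3]
grip_width: 0.0006
```

```bash
python3 -m creep '{"translation":[[3,-2,0],[6,-4,0],[9,-6,0],[11,-8,0]],"yaw":[0,0,0,0],"gripper":[255,255,255,255]}'
python3 - <<'E'
from h import *
from station import ctrl
o=ctrl.get_obs();print(o["force"],o["ee_pos"])
c=wrist(ctrl);t=dict(ctrl.camera("scene"))
cv2.imwrite("pics/w8.png",np.hstack([rect(c,.58,-.06,.15,.073,400),rect(t,.58,-.10,.13,.073,400)]))
E
```

```text
time_s: 11.47
ee_pos: [0.5594, -0.1721, 0.0697]
eef_rot: [-3.131, -0.003, 1.569]
force: [-0.9, 2.3, -0.6]
grip_width: 0.0002
[-0.88749375  2.3004788  -0.62455401] [ 0.55937055 -0.17210397  0.06968982]
```

View pics/w8.png

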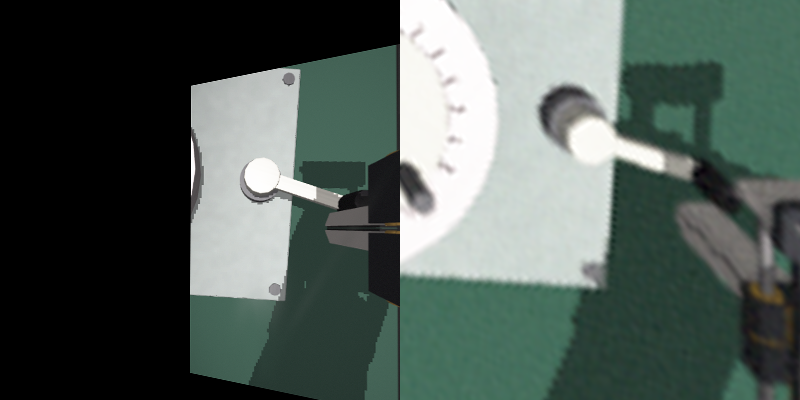

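The lever (hub at about (262,178), grip at about (352,200) in the left panel) now points nearly to −y, close to the stop. I'll continue in small pushes and watch the force.

```bash
python3 -m creep '{"translation":[[2,-1,0],[4,-2,0],[6,-2,0],[6,-2,0]],"yaw":[0,0,0,0],"gripper":[255,255,255,255]}'
```

```text
time_s: 11.9
ee_pos: [0.5655, -0.1746, 0.0696]
eef_rot: [-3.131, -0.002, 1.569]
force: [-1.8, 0.3, -0.2]
grip_width: 0.0004
```

```bash
python3 -m creep '{"translation":[[1.5,0,0],[3,0,0],[4,0,0],[4,0,0]],"yaw":[0,0,0,0],"gripper":[255,255,255,255]}'
```

```text
time_s: 12.23
ee_pos: [0.5668, -0.1747, 0.0693]
eef_rot: [-3.123, -0.003, 1.569]
force: [-25.2, -0.5, 13.2]
grip_width: 0.0002
```

The force rose to 25 N after 1.3 mm, so this is the stop. I'll back off, lift, and go to a viewpoint over the dial.

```bash
python3 -m creep '{"translation":[[-5,1,0],[-12,3,0],[-20,5,0],[-20,5,30],[-20,10,60]],"yaw":[0,0,0,0,0],"gripper":[255,255,255,255,255]}'
python3 -m creep '{"translation":[[-10,20,35],[-20,55,70],[-30,90,105],[-35,125,140],[-40,160,170]],"yaw":[0,0,0,0,0],"gripper":[255,255,255,255,255]}'
python3 -m creep '{"translation":[[0,35,0],[0,70,0],[0,90,0],[0,90,0],[0,90,0]],"yaw":[0,0,0,0,0],"gripper":[255,255,255,255,255]}'
python3 - <<'E'
from h import *
from station import ctrl
c=wrist(ctrl);np.savez("w9.npz",**c);ce,_=analyse(c,t=20);print(fine(c,ce),near(c,ce))
t=dict(ctrl.camera("scene"))
cv2.imwrite("pics/w9.png",np.hstack([rect(c,.59,.01,.18,.04,400),rect(t,.59,.01,.23,.04,400)]))
E
```

```text
time_s: 12.65
ee_pos: [0.5457, -0.1647, 0.129]
eef_rot: [-3.121, -0.004, 1.568]
force: [0.3, -0.2, 0.7]
grip_width: 0.0001
time_s: 13.07
ee_pos: [0.5085, -0.0258, 0.2807]
eef_rot: [-3.123, -0.004, 1.568]
force: [1.1, 0.9, 0.1]
grip_width: 0.0008
time_s: 13.48
ee_pos: [0.5084, 0.0649, 0.2808]
eef_rot: [-3.124, -0.004, 1.57]
force: [0.3, 0.4, 0.0]
grip_width: 0.0007
14 centre [0.6165 0.0557] r 0.0761 rms mm 0.14
  L 43.4 w 1.8 mm r 121.7 ang 99.02 axis 179.14
  L 32.5 w 1.8 mm r 121.0 ang 171.09 axis 88.67
[[(50.51, 195.9), (61.66, 2.0)], [(50.08, 207.7)]] [[50.65], [50.52], [50.38], [50.14], [50.07], [50.07]]
```

View pics/w9.png

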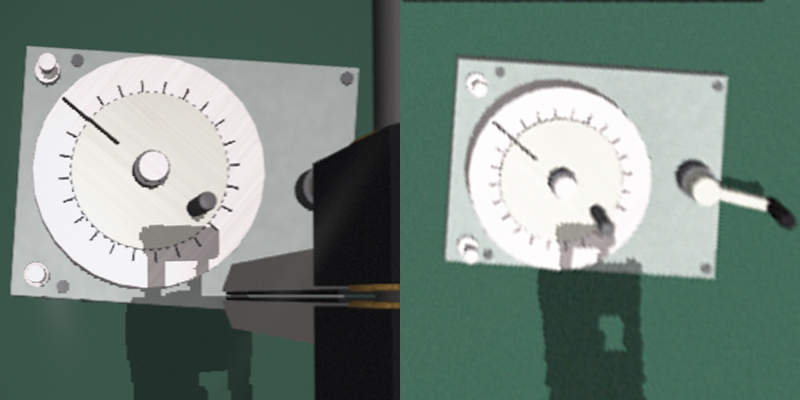

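Index and long line form one straight line in the left panel, from (65,98) to (118,143). The right panel shows the lever pointing out to −y, with the stubs in their corners and the robot clear of everything. Handing in.

```bash
python3 - <<'E'
from station import ctrl
import numpy as np
o=ctrl.get_obs();print(o["time_s"],np.abs(o["joint_vel"]).max(),o["force"])
print(ctrl.hand_in())
E
```

```text
13.5833 0.014017357096241086 [ 0.03185778  0.23657743 -0.83494146]
the job is handed in; nothing more can be done
None
```

The dial is lined up with the long line and the clamp lever is over at its stop. I handed the job in at 13.6 s, with the robot clear of everything.

- **Dial:** I pushed the post clockwise through about 183° with the closed fingertips, in short steps with camera checks near the end. After I backed off, the index read within about 0.1–0.25° of the long line. The last check, taken after the clamp was moved, gave 0.2–0.4°. Part of that comes from the error in the fitted dial centre, so I estimate the true offset at about 0.2°. In the last picture the two lines look like one straight line.
- **Clamp:** I pushed the grip outwards until it stopped. The fingertip moved only about 1.3 mm more, while the force rose from about 2 N to 25 N. In the last picture the lever points out to the plate's −y side. I did not measure its final angle precisely.
- **Forces:** Pushing on the post mostly took 2–7 N, with one brief reading of about 13 N part-way round. The highest force I read was about 28 N in all, at the clamp stop.
- **Other things:** Both stubs are still in their corners in the last picture. Nothing was gripped or lifted. I did not re-measure the bottle, jar, box, mouse or screwdriver, but the arm's path kept clear of them.

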